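Secure the tackle trays in their rack

TASK

One of the clear tackle trays stands out of the rack. With the retaining bar still swung open, slide that tray fully home in its slot; then swing the bar across the tray fronts by its free end, without slamming it, until it rests on its stop; last, swing the keeper closed in front of the bar's tip. Leave the other things on the bench where they are.

Things in the scene. Friction and masses are not known exactly. Their poses are not given: they have to be found in the camera images.
- rack: tray rack of aluminium sheet, fixed to the bench, 181 mm wide (y), 190 deep (x), cheeks 115 high; top and front (-x, facing the robot) open, low back plate at +x. Origin: centre of its footprint, on the bench; +y is left seen from the robot. Four slots 39 mm clear at y = -63, -21, 21, 63 mm, floor 6 mm up, dividers 66 mm high. Cheeks' front edges at x = -95 mm
- bar (a joint): swing (rad) of the flat steel retaining bar: 210 mm pin to tip, 5 thick, 26 high (75 to 101 mm up), turning level on a pin at the rack's right front corner. 0 = home across the slot fronts, on the rubber stop of the left cheek (hard end); grows as the tip swings out: 1.57 = straight out from the front, up to 2.5. Friction about 0.12 N m; stays where left. A tray standing out blocks it
- bar_pin (a point): the bar's pivot axis at mid height, 88 mm up, at x = -100, y = -102 mm of the rack; boss of 9 mm radius. Turns with the bar: its +y axis points from pin to tip, its -x axis is square to the outer face, the one to push on to close the bar
- bar_tip (a point): the bar's free tip, at mid height and mid thickness, 210 mm from the pin. Bar home: its inner face is 7.5 mm in front of the trays' front ends
- keeper (a joint): swing (rad) of the keeper, a short flat steel arm: 75 mm pin to tip, 5 thick, 20 high (78 to 98 mm up), turning level on a pin at the rack's left front corner, just beyond the bar's tip. 0 = closed along the rack's -y, close in front of the bar's tip (hard end); grows as it opens: 1.57 = straight out from the front, up to 2.5. Friction about 0.05 N m; stays where left
- keeper_pin (a point): the keeper's pivot axis at mid height, 88 mm up, at x = -107.5, y = 124 mm of the rack. Turns with the keeper: its -y axis points from pin to tip, its -x axis is square to the outer face, the one to push on to close it
- keeper_tip (a point): the keeper's free tip, at mid height and mid thickness, 75 mm from the pin
- tray0_mid (a point): centre of a clear plastic tackle tray with grey ends, on edge in a slot: 180 mm long (its x, along the slot), 36 thick, 110 high, 0.2 to 0.45 kg; front end 90 mm from here towards its -x. Fully home it touches the back plate and this point is at x = 0 of the rack, its front end 5 mm inside the cheeks' edges. The four look alike; any one may stand out, by 40 to 70 mm; the others are home
- tray1_mid (a point): centre of a clear plastic tackle tray with grey ends, on edge in a slot: 180 mm long (its x, along the slot), 36 thick, 110 high, 0.2 to 0.45 kg; front end 90 mm from here towards its -x. Fully home it touches the back plate and this point is at x = 0 of the rack, its front end 5 mm inside the cheeks' edges. The four look alike; any one may stand out, by 40 to 70 mm; the others are home
- tray2_mid (a point): centre of a clear plastic tackle tray with grey ends, on edge in a slot: 180 mm long (its x, along the slot), 36 thick, 110 high, 0.2 to 0.45 kg; front end 90 mm from here towards its -x. Fully home it touches the back plate and this point is at x = 0 of the rack, its front end 5 mm inside the cheeks' edges. The four look alike; any one may stand out, by 40 to 70 mm; the others are home
- tray3_mid (a point): centre of a clear plastic tackle tray with grey ends, on edge in a slot: 180 mm long (its x, along the slot), 36 thick, 110 high, 0.2 to 0.45 kg; front end 90 mm from here towards its -x. Fully home it touches the back plate and this point is at x = 0 of the rack, its front end 5 mm inside the cheeks' edges. The four look alike; any one may stand out, by 40 to 70 mm; the others are home
- oil_mid (a point): middle of the small white oil bottle, 34 mm across, 95 mm high, standing left in front of the rack; bystander
- spool_mid (a point): middle of the black spool of line, 80 mm across, 46 mm high, lying flat in front of the rack to the left; bystander
- jar_mid (a point): middle of the clear jar with black lid, 54 mm across, 62 mm high, at the rack's right; bystander
- pliers_mid (a point): near the joint of the long-nose pliers lying at the rack's left, 200 mm long; bystander
- driver_grip (a point): handle of a screwdriver, 180 mm, lying on the left of the bench; bystander
- reel_mid (a point): middle of the spinning reel lying on its side, about 140 mm long, right of the rack; bystander

How it is judged:
On the way, in this order (a step that is already met when the one before it is completed fails the run):
1. all four trays are fully home in their slots while the bar and the keeper are still open (x of each of tray0_mid, tray1_mid, tray2_mid, tray3_mid in the frame of rack above -0.006 m and value of joint bar above 0.35 rad and value of joint keeper above 0.5 rad), for 0.2 s.
2. the bar is fully home on its stop while the keeper is still open (x of each of tray0_mid, tray1_mid, tray2_mid, tray3_mid in the frame of rack above -0.006 m and value of joint bar below 0.02 rad and value of joint keeper above 0.5 rad), for 0.2 s.
At the end, for the whole second after the job is handed in: All four trays stand in their slots fully home (within 6 mm of the back plate, not lifted), the bar rests across their fronts within 0.02 rad of its stop, the keeper is closed in front of the bar's tip within 0.10 rad, and bar and keeper are at rest (x of each of tray0_mid, tray1_mid, tray2_mid, tray3_mid in the frame of rack above -0.006 m and height (world z) of each of tray0_mid, tray1_mid, tray2_mid, tray3_mid below 0.068 m and value of joint bar below 0.02 rad and value of joint keeper below 0.1 rad and velocity of joint bar between -0.05 and 0.05 rad/s and velocity of joint keeper between -0.05 and 0.05 rad/s); the robot touches nothing.
It fails at once if the bar is slammed: closing faster than 2 rad/s (about 0.4 m/s at its tip) (velocity of joint bar below -2 rad/s).
It fails at once if another thing on the bench is moved by more than 30 mm (distance of any of oil_mid, spool_mid, jar_mid, pliers_mid, driver_grip, reel_mid from where it was at the start of the episode above 0.03 m).
It also fails if it takes over 62 s, if anything falls off the work surface, if the arm or the gripper's body presses on something with over 40 N, if the wrist force passes 120 N, or if a joint passes its speed limit or range.

ROBOT

A 7-joint arm with a two-finger parallel gripper is mounted at the origin on the work surface. World frame = base frame: x ahead of the robot, y to its left, z up, the work surface at z = 0. Lengths are in m, angles in rad, forces in N, time in s.
With the tool pointing down it reaches from about 0.425 to 0.875 m from the base axis. Payload 4.7 kg.
Tool frame: the origin (TCP) lies midway between the tips of the shut fingers; the grasp point (between the pads) lies 19 mm behind it; z points along the fingers, y is the line along which they close (so a half turn about z gives the same grasp; the last joint's range is limited). The gripper opens to 85 mm and grips with 20 to 120 N. Pads are 22 mm wide; open, the fingers measure 114 mm over their backs; the gripper's body (76 mm by 85 mm) begins 54 mm behind the grasp point. The pads swing forward as they close: fully open they stand 13 mm farther back than shut.
Start: joints at [-1.276, 0.321, -0.07, 1.45, 0.023, 1.371, -0.057], TCP at [0.18, 0.625, 0.231] pointing down, gripper open.
Joint ranges: [-2.86, 2.86], [-0.3, 2.09], [-1.38, 1.24], [0.06, 2.45], [-1.56, 4.7], [0.09, 2.05], [-2.69, 2.69]. Speed limits (rad/s): [2.57, 2.57, 3.14, 3.14, 3.14, 3.14, 3.14].

INTERFACE

Orientations are given as a unit quaternion [w, x, y, z].
In Python, from cell import * gives the robot as it stands. The module is installed in compiled form; this text tells all that it offers.
- The arm moves only by the shell command python3 -m pendant 'ROWS' [FORCE]. ROWS is JSON, one flat list of numbers, 7 for each row, row after row: the shift along the tool's x, y, z as a fraction of full scale, then the turn, a rotation vector about the tool's x, y, z as a fraction of full scale, then the gripper command: -1 is shut, 1 is fully open, values between are in proportion. A call has 1 to 8 rows; each row shifts and turns the commanded pose from where the row before left it, along the tool's axes as they then stand; what a row does not reach is not made up. Full scale, the value 1, is 5 cm for a shift and 360 degrees for a turn. A row lasts 1/8 s, in which the tool goes at most 62.5 mm and 10.7 degrees, less where a joint would pass 70% of its speed; a pose out of reach is approached as far as the arm can. A call with a number of a shift or a turn outside -1 to 1 is refused whole. A call with a gripper value outside its range is refused whole. The fingers move at their own pace and stop on an object; FORCE is the grip in N (left out, the last holds). Time passes only in rows, so rows that do not move let the fingers close. It gives the time, the measured TCP pose, the force, the opening and the grip force at its end, in the units of the state.
- read_state(): the state, without advancing time (a new reading comes with each control period).
- capture(name): name is "side" or "top" or "wrist"; returns (picture, depth): 420x560x3 uint8, red, green, blue; 420x560 float32, m along the optical axis (not along the pixel's ray), 0 where there is no reading.
- calibration(name): a dict with "fx", "fy", "cx", "cy" (pixels), "k1" (the pictures are not rectified: a ray, as slopes to the right and down, at radius r is drawn at 1 + k1 r^2 times it, then the intrinsics apply), "rvec" (rotation vector, rad) and "tvec" (3), from world to camera coordinates, as OpenCV has them; the wrist camera has in their place "hand_eye" (4x4, takes a point from camera to tool coordinates, whose origin is the TCP and whose axes are the flange's). Camera axes: x right, y down, z forward; pixel columns grow to the right and rows downward; lengths in m; the calibration is good to about 2 mm. A picture is of the moment at which its call begins: read the wrist's pose just before it. calibration takes no time and is no camera call.
- close_job(): hands the job in; it is judged then, once.
The state is a dict: "time": time; "qpos": joint angles; "joint_velocities": joint speeds; "tau": joint torques, N m; "tcp_pos": TCP position; "tool_rot": TCP orientation; "wrist_force": force on the tool from outside, world axes, zero at the start; "moment": the same for the moment, N m; "width": opening from 0.0 (shut) to 1.0 (fully open); "finger_force": force on a finger pad.
Only numpy, scipy, OpenCV 4.12 (cv2) and the standard library are available. Lean on these libraries where they do the work, as an engineer would, in place of code of your own. Each camera call takes 0.05 s, during which the arm holds its last target. There are 200 camera calls.

## Working session

There is one attempt and no reset: what is moved stays moved. The work goes in short steps, Python scripts to look and compute and a shell command to move; the robot and the scene stay as the last step left them, time stands still between calls to the robot, and variables do not carry over. Pictures are saved under pics/ and viewed, at most 10 in all, crops included, and the job is handed in when it is done.

```bash
mkdir -p pics
cat > h.py <<'E'
from cell import *
import numpy as np, cv2
from scipy.spatial.transform import Rotation as R
def cloud(name):
    s=read_state(); im,d=capture(name); c=calibration(name)
    v,u=np.mgrid[:420,:560]; x=(u-c['cx'])/c['fx']; y=(v-c['cy'])/c['fy']
    a,b=x.copy(),y.copy()
    for _ in range(8):
        k=1+c['k1']*(a*a+b*b); a=x/k; b=y/k
    P=np.stack([a*d,b*d,d],-1)
    if 'rvec' in c:
        M=R.from_rotvec(np.ravel(c['rvec'])).as_matrix(); P=(P-np.ravel(c['tvec']))@M
    else:
        H=np.array(c['hand_eye']); P=P@H[:3,:3].T+H[:3,3]
        q=np.array(s['tool_rot']); P=P@R.from_quat(q[[1,2,3,0]]).as_matrix().T+s['tcp_pos']
    P[d==0]=np.nan
    return im,d,P
def save(n,im): cv2.imwrite(n,im[:,:,::-1])
E
python3 - <<'E'
from h import *
for n in('top','side'):
    im,d,P=cloud(n); save(f'pics/{n}0.png',im); np.save(n+'.npy',P); print(np.mean(d==0))
s=read_state();print(s['time'],s['tcp_pos'],s['tool_rot'],s['width'])
E
```

```text
0.004056122448979592
0.0038180272108843537
0.1 [0.18004565 0.62404533 0.23032432] [-6.49249838e-05  1.39933234e-01  9.90160560e-01 -8.66516419e-04] 1.0005820055558987
```

View pics/top0.png

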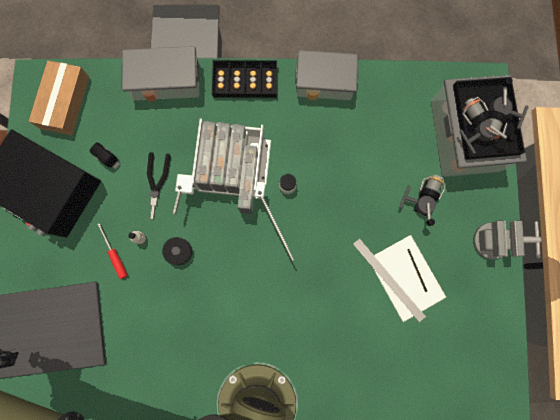

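View pics/side0.png

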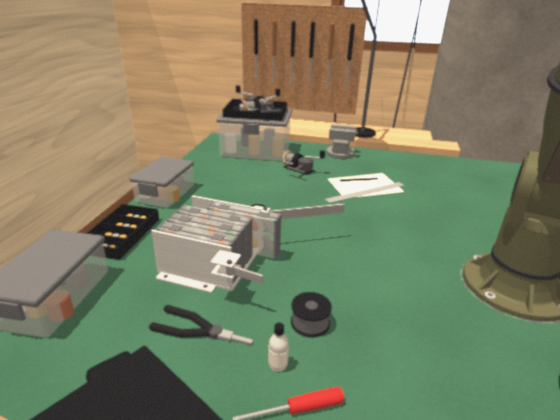

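The top view shows the rack near (230,160). The rightmost tray stands out, with its front at about (246,207). The bar runs from (260,192) to (293,262) and the keeper from (184,184) to (176,212). The spool is at (177,251) and the oil bottle at (137,237).

Run:
```python
from h import *
P=np.load('top.npy'); im=cv2.imread('pics/top0.png')
for u,v in [(260,192),(275,222),(292,260),(184,184),(176,212),(246,205),(250,150),(200,185),(207,125),(177,251),(137,237),(288,184),(195,125),(262,130),(247,180),(226,180),(212,180)]: print((u,v),P[v,u].round(3))
m=(P[...,2]>.06)&(P[...,2]<.16); m[:110]=0;m[270:]=0;m[:,:165]=0;m[:,310:]=0
n,l,s,c=cv2.connectedComponentsWithStats(m.astype(np.uint8))
for i in range(1,n):
  if s[i,4]>15: print(i,s[i]); 
# bar: z .09-.11
v,u=np.mgrid[:420,:560]
b=m&(v>200)&(u>262); q=P[b]; print('bar',len(q),np.nanmin(q,0),np.nanmax(q,0)); print(cv2.fitLine(q[:,:2].astype(np.float32),cv2.DIST_L2,0,.01,.01).ravel(), q[np.argmin(q[:,0])])
b=m&(v>187)&(u<190); q=P[b]; print('keeper',len(q)); print(cv2.fitLine(q[:,:2].astype(np.float32),cv2.DIST_L2,0,.01,.01).ravel(), q[np.argmin(q[:,0])])
# tray tops: rows of points
t=m&(P[...,2]>.105)&(u>190)&(u<262); q=P[t]; print(np.median(q[:,2]))
r=cv2.minAreaRect(q[:,:2].astype(np.float32)); print(r)
big=cv2.resize(im[105:275,160:310],None,fx=4,fy=4*.85,interpolation=cv2.INTER_CUBIC); cv2.imwrite('pics/crop.png',cv2.resize(im[110:270,160:310],None,fx=3.7,fy=3.7,interpolation=cv2.INTER_CUBIC))
```

```text
(260, 192) [ 0.597 -0.007  0.111]
(275, 222) [ 0.527 -0.048  0.   ]
(292, 260) [ 0.409 -0.096  0.104]
(184, 184) [0.621 0.209 0.098]
(176, 212) [0.543 0.231 0.087]
(246, 205) [0.56  0.032 0.114]
(250, 150) [0.717 0.023 0.114]
(200, 185) [0.622 0.166 0.081]
(207, 125) [0.79  0.146 0.113]
(177, 251) [0.435 0.232 0.048]
(137, 237) [0.473 0.344 0.067]
(288, 184) [ 0.63  -0.086  0.061]
(195, 125) [ 0.829  0.202 -0.004]
(262, 130) [ 0.78  -0.01   0.099]
(247, 180) [0.63  0.03  0.114]
(226, 180) [0.63  0.089 0.114]
(212, 180) [0.629 0.127 0.116]
1 [ 174  119  120  142 4929]
2 [280 174  16  16 140]
bar 148 [ 0.40934885 -0.09870704  0.07276892] [ 0.57352699 -0.01440934  0.10780543]
[ 0.89331144  0.44943812  0.49170768 -0.05623606] [ 0.40934885 -0.09594084  0.10383101]
keeper 137
[ 0.9221199  -0.3869042   0.58589405  0.21918792] [0.53764328 0.23387164 0.08455718]
0.11582864766346537
((0.6779688596725464, 0.08387552201747894), (0.20100760459899902, 0.24561312794685364), 85.3840560913086)
```

View pics/crop.png

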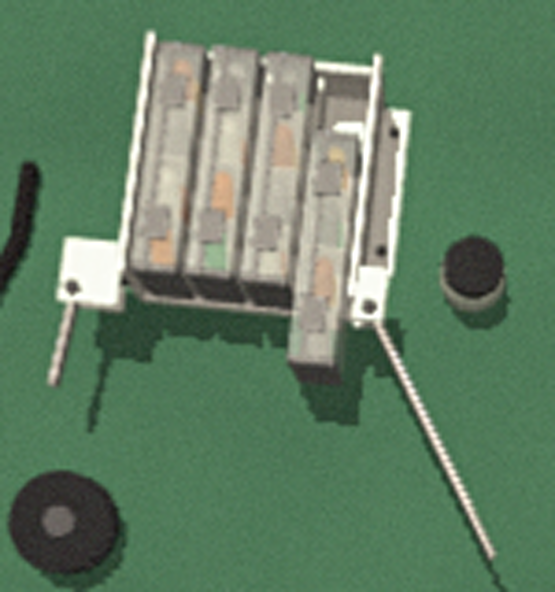

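The crop confirms it: pins are at crop (369,306) and (72,287), and the tray in slot y=-63 stands out with its front top edge at about (314,362). Next I'll get the rack frame.

```bash
cat >> h.py <<'E'
def ray(name,u,v,z):
    c=calibration(name); M=R.from_rotvec(np.ravel(c['rvec'])).as_matrix(); t=np.ravel(c['tvec'])
    x,y=(u-c['cx'])/c['fx'],(v-c['cy'])/c['fy']; a,b=x,y
    for _ in range(8):
        k=1+c['k1']*(a*a+b*b); a,b=x/k,y/k
    o=-M.T@t; d=M.T@np.array([a,b,1.]); return o+d*(z-o[2])/d[2]
E
python3 - <<'E'
from h import *
cr=lambda a,b:(160+(a+.5)/3.7-.5,110+(b+.5)/3.7-.5)
bp=ray('top',*cr(369,306),.108)[:2]; kp=ray('top',*cr(72,287),.105)[:2]
d=kp-bp; yaw=np.arctan2(d[1],d[0])-np.arctan2(226,-7.5); print(bp,kp,np.linalg.norm(d),np.degrees(yaw))
# edges of tray tops for yaw check: left cheek top edge
a=ray('top',*cr(150,38),.115)[:2];b=ray('top',*cr(124,278),.115)[:2]; e=a-b; print('cheek yaw',np.degrees(np.arctan2(e[1],e[0])),np.linalg.norm(e))
a=ray('top',*cr(377,60),.115)[:2];b=ray('top',*cr(357,268),.115)[:2]; e=a-b; print('cheek yaw',np.degrees(np.arctan2(e[1],e[0])))
Rz=np.array([[np.cos(yaw),-np.sin(yaw)],[np.sin(yaw),np.cos(yaw)]])
o=(bp-Rz@[-.1,-.102]+kp-Rz@[-.1075,.124])/2; print('origin',o)
np.savez('rack.npz',o=o,yaw=yaw)
rk=lambda p:(np.array(p)[:2]-o)@Rz
print('tray front',rk(ray('top',*cr(314,364),.116)),'home fronts',[rk(ray('top',*cr(*p),.116)).round(4) for p in((157,270),(212,274),(268,278))])
print('bar tip',rk(ray('top',*cr(492,556),.101)),'keeper tip',rk(ray('top',*cr(53,384),.098)),'bp',rk(bp),'kp',rk(kp))
P=np.load('top.npy')
for n,u,v in(('spool',177,251),('oil',137,237),('jar',288,184)):print(n,rk(P[v,u]))
s=read_state();q=np.array(s['tool_rot']);m=R.from_quat(q[[1,2,3,0]]).as_matrix();print('tcp',rk(s['tcp_pos']),'tool y yaw rel',np.degrees(np.arctan2(m[1,1],m[0,1])-yaw)-90)
E
cat > st.py <<'E'
from h import *
z=np.load('rack.npz');o=z['o'];yaw=z['yaw'];Rz=np.array([[np.cos(yaw),-np.sin(yaw)],[np.sin(yaw),np.cos(yaw)]])
s=read_state();q=np.array(s['tool_rot']);m=R.from_quat(q[[1,2,3,0]]).as_matrix()
f=np.array(s['wrist_force']);print('t',round(s['time'],2),'rack xy mm',(1000*(np.array(s['tcp_pos'])[:2]-o)@Rz).round(1),'z',round(1000*s['tcp_pos'][2],1),'rel',round(np.degrees(np.arctan2(m[1,1],m[0,1])-yaw)-90,2),'F rack',(f[:2]@Rz).round(1),f[2].round(1),'w',round(s['width'],2),'tz',m[:,2].round(3))
E
```

```text
[ 0.59665239 -0.00469277] [0.61073744 0.22074524] 0.22587759423960174 -5.4758249456033505
cheek yaw -4.140883057181861 0.18891547152871951
cheek yaw -4.681633638547071
origin [0.70592178 0.08717601]
tray front [-0.14926964 -0.06618303] home fronts [array([-0.0901,  0.0593]), array([-0.089 ,  0.0177]), array([-0.0878, -0.0246])]
bar tip [-0.27719772 -0.21230271] keeper tip [-0.18173413  0.13001891] bp [-0.10000409 -0.10187666] kp [-0.10749591  0.12387666]
spool [-0.28303429  0.11849677]
oil [-0.25601022  0.23376349]
jar [-0.0587485  -0.17927251]
tcp [-0.57470748  0.48423722] tool y yaw rel -10.612152396330274
```

```bash
python3 -c "
import numpy as np;np.savez('rack.npz',o=[.7063,.0893],yaw=np.radians(-4.3))"
python3 -m pendant '[0,0,0,0,0,-0.0164,-1, 0,0,0,0,0,-0.0164,-1, -0.4,-0.7,0,0,0,0,-1, -0.5,-0.7,0,0,0,0,-1, -0.5,-0.7,0,0,0,0,-1, -0.5,-0.7,0,0,0,0,-1, -0.5,-0.7,0,0,0,0,-1, -0.5,-0.7,0,0,0,0,-1]' 40
python3 -m pendant '[-0.5,-0.7,0,0,0,0,-1, -0.5,-0.7,0,0,0,0,-1, -0.5,-0.7,0,0,0,0,-1, -0.5,-0.7,0,0,0,0,-1, -0.5,-0.7,0,0,0,0,-1, -0.5,-0.7,0,0,0,0,-1, -0.5,-0.7,0,0,0,0,-1,0,0,0,0,0,0,-1]' ; python3 st.py
```

```text
time: 1.1
tcp_pos: [0.3096, 0.4028, 0.231]
tool_rot: [-0.0, 0.037, 0.999, -0.0]
wrist_force: [-0.4, -0.3, 0.9]
width: 0.001
finger_force: 0.0
time: 2.1
tcp_pos: [0.4666, 0.1431, 0.2311]
tool_rot: [0.0, 0.041, 0.999, -0.001]
wrist_force: [0.1, 0.7, 0.1]
width: -0.003
finger_force: 0.0
t 2.1 rack xy mm [-243.1   35.7] z 231.1 rel -0.38 F rack [0.  0.7] 0.1 w -0.0 tz [ 0.    -0.001 -1.   ]
```

```bash
python3 -m pendant '[-0.3,-0.6,0.4,0,0,0,-1, -0.3,-0.6,0.4,0,0,0,-1, -0.3,-0.6,0.4,0,0,0,-1, -0.3,-0.2,0.4,0,0,0,-1, 0,0,0.6,0,0,0,-1, 0,0,0.6,0,0,0,-1, 0,0,0.6,0,0,0,-1,0,0,0,0,0,0,-1]' >/dev/null; python3 st.py
python3 - <<'E'
from h import *
im,d,P=cloud('wrist'); t,_,_=cloud('top')
a=cv2.resize(t[110:270,160:310],(394,420),interpolation=cv2.INTER_CUBIC)
save('pics/a.png',cv2.resize(np.hstack([cv2.resize(im,(400,300)),a[:300]]),(794,300)))
E
```

```text
t 3.1 rack xy mm [-187.2  -60. ] z 59.0 rel 0.09 F rack [0.2 0.3] 0.7 w -0.0 tz [-0.006 -0.001 -1.   ]
```

View pics/a.png

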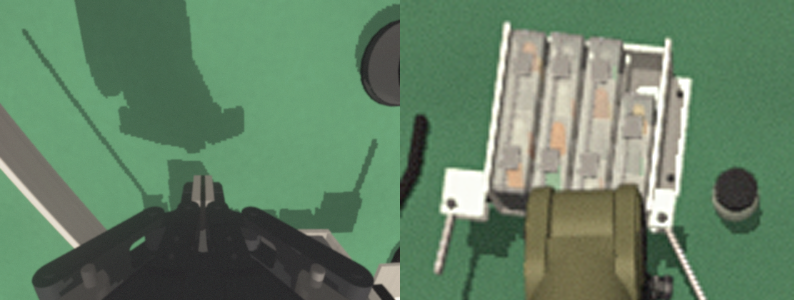

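The wrist view shows the shut fingers clear of the bar, which is at left near (40,190). The top view shows the wrist in front of the tray that stands out. I'll push it now.

```bash
python3 -m pendant '[-0.2,-0.06,0,0,0,0,-1, -0.2,0,0,0,0,0,-1, -0.2,0,0,0,0,0,-1, -0.2,0,0,0,0,0,-1, -0.2,0,0,0,0,0,-1, -0.2,0,0,0,0,0,-1,-0.2,0,0,0,0,0,-1,0,0,0,0,0,0,-1]' >/dev/null; python3 st.py
python3 -m pendant '[-0.1,0,0,0,0,0,-1, -0.05,0,0,0,0,0,-1,0,0,0,0,0,0,-1]' >/dev/null; python3 st.py
```

```text
t 4.2 rack xy mm [-113.2  -63.6] z 61.3 rel 0.01 F rack [-0.1  0.4] 0.7 w 0.0 tz [ 0.002 -0.    -1.   ]
t 4.58 rack xy mm [-113.5  -64.3] z 59.7 rel -0.06 F rack [-16.9  -0.8] 7.6 w -0.0 tz [-0.014  0.    -1.   ]
```

```bash
python3 -m pendant '[-0.06,0,0,0,0,0,-1, 0,0,0,0,0,0,-1]' >/dev/null; python3 st.py
python3 -m pendant '[0.3,0,0,0,0,0,-1, 0.5,0,0,0,0,0,-1, 0.6,0,0,0,0,0,-1, 0.3,0,0,0,0,0,-1, 0,0,0,0,0,0,-1]' >/dev/null; python3 st.py
python3 - <<'E'
from h import *
t,_,P=cloud('top'); save('pics/b.png',cv2.resize(t[110:270,160:310],None,fx=3.7,fy=3.7,interpolation=cv2.INTER_CUBIC))
E
```

```text
t 4.83 rack xy mm [-113.6  -65. ] z 58.4 rel -0.1 F rack [-22.9  -0.8] 6.8 w 0.0 tz [-0.021  0.    -1.   ]
t 5.45 rack xy mm [-188.9  -63.2] z 61.8 rel 0.05 F rack [1.  0.5] 0.4 w -0.0 tz [ 0.002  0.001 -1.   ]
```

View pics/b.png

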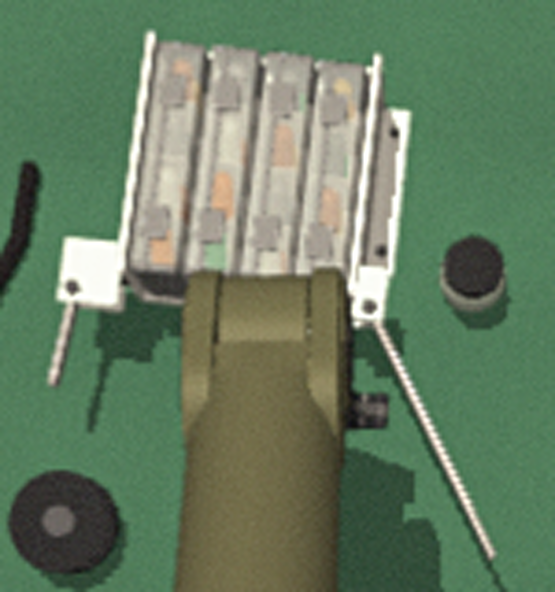

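```bash
python3 -m pendant '[0,0,-0.7,0,0,0,-1, 0,0,-0.7,0,0,0,-1, 0.1,-0.4,-0.4,0,0,0,-1, 0.2,-0.7,0,0,0,0,-1, 0.2,-0.7,0,0,0,0,-1, 0.2,-0.7,0,0,0,0,-1, 0,-0.54,0,0,0,0,-1, 0,0,0,0,0,0,-1]' >/dev/null; python3 st.py
python3 - <<'E'
from h import *
t,d,P=cloud('top'); save('pics/c.png',cv2.resize(t[110:270,160:310],None,fx=3.7,fy=3.7,interpolation=cv2.INTER_CUBIC))
z=np.load('rack.npz');o=z['o'];yaw=z['yaw'];Rz=np.array([[np.cos(yaw),-np.sin(yaw)],[np.sin(yaw),np.cos(yaw)]])
X=(P[...,:2]-o)@Rz*1000
for y in(63,21,-21,-63):
    q=X[(abs(X[...,1]-y)<11)&(P[...,2]>.108)&(P[...,2]<.125)&(abs(X[...,0])<200)][:,0]; print(y,len(q),np.percentile(q,[0,2,98,100]).round(1))
E
```

```text
t 6.5 rack xy mm [-222.9 -218.2] z 152.0 rel -0.26 F rack [ 0.7 -0.1] -0.4 w -0.0 tz [ 0.002 -0.001 -1.   ]
63 480 [-90.4 -88.   85.3  89.4]
21 491 [-90.5 -88.1  87.4  91. ]
-21 492 [-92.2 -89.9  84.4  90.3]
-63 491 [-96.5 -94.2  80.8  84.7]
```

View pics/c.png

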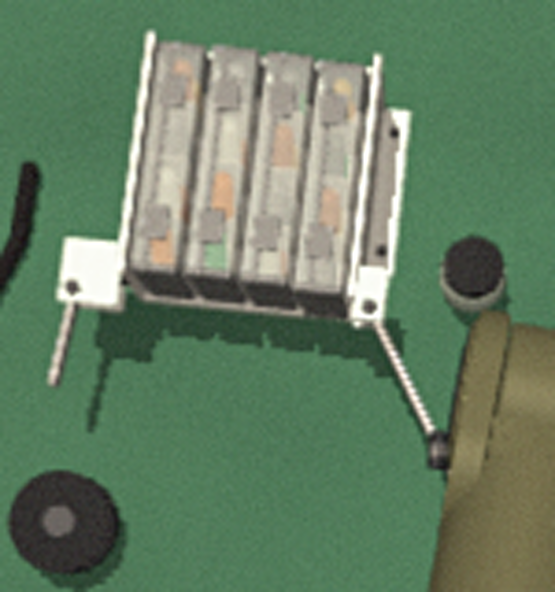

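The depth profile suggests the tray is still about 4–5 mm short, and a knuckle probably met the cheek. I'll push again, higher up, where only the slim fingertips reach.

```bash
python3 -m pendant '[-0.2,0.6,0,0,0,0,-1, -0.3,0.7,0,0,0,0,-1, -0.3,0.7,0,0,0,0,-1, -0.3,0.7,0,0,0,0,-1, -0.3,0.4,0.3,0,0,0,-1, 0,0,0.5,0,0,0,-1, 0,0,0.5,0,0,0,-1, 0,0,0,0,0,0,-1]' >/dev/null; python3 st.py
python3 -m pendant '[-0.2,0,0,0,0,0,-1, -0.2,0,0,0,0,0,-1, -0.2,0,0,0,0,0,-1, -0.2,0,0,0,0,0,-1, 0,0,0,0,0,0,-1]' >/dev/null; python3 st.py
```

```text
t 7.55 rack xy mm [-155.5  -59.2] z 84.3 rel 0.14 F rack [-0.1  0.8] 0.6 w 0.0 tz [-0.004 -0.001 -1.   ]
t 8.18 rack xy mm [-113.2  -60.8] z 86.4 rel -0.01 F rack [0.3 0.5] -0.3 w -0.0 tz [ 0.001 -0.    -1.   ]
```

```bash
python3 -m pendant '[-0.1,-0.04,0,0,0,0,-1, -0.05,0,0,0,0,0,-1, 0,0,0,0,0,0,-1]' >/dev/null; python3 st.py
python3 -m pendant '[-0.1,0,0,0,0,0,-1, 0,0,0,0,0,0,-1]' >/dev/null; python3 st.py
```

```text
t 8.55 rack xy mm [-107.2  -62.7] z 86.1 rel 0.01 F rack [-3.3 -0.7] 1.8 w 0.0 tz [-0.001 -0.    -1.   ]
t 8.8 rack xy mm [-105.5  -62.5] z 86.0 rel 0.03 F rack [-13.4  -0.4] 10.7 w -0.0 tz [-0.009  0.001 -1.   ]
```

```bash
python3 -m pendant '[-0.08,0,0,0,0,0,-1, 0,0,0,0,0,0,-1]' >/dev/null; python3 st.py
python3 -m pendant '[-0.06,0,0,0,0,0,-1, 0,0,0,0,0,0,-1]' >/dev/null; python3 st.py
python3 -m pendant '[0.5,0,0,0,0,0,-1, 0.5,0,0,0,0,0,-1, 0.5,0,-0.5,0,0,0,-1, 0.1,-0.6,-0.8,0,0,0,-1, 0.2,-0.7,0,0,0,0,-1, 0.2,-0.7,0,0,0,0,-1, 0.2,-0.7,0,0,0,0,-1, 0.2,-0.4,0,0,0,0,-1]' >/dev/null; python3 st.py
python3 - <<'E'
from h import *
t,d,P=cloud('top'); save('pics/d.png',cv2.resize(t[110:270,160:310],None,fx=3.7,fy=3.7,interpolation=cv2.INTER_CUBIC))
z=np.load('rack.npz');o=z['o'];yaw=z['yaw'];Rz=np.array([[np.cos(yaw),-np.sin(yaw)],[np.sin(yaw),np.cos(yaw)]])
X=(P[...,:2]-o)@Rz*1000
for y in(63,21,-21,-63):
    q=X[(abs(X[...,1]-y)<11)&(P[...,2]>.108)&(P[...,2]<.125)&(abs(X[...,0])<200)][:,0]; print(y,len(q),np.percentile(q,[0,2,98,100]).round(1))
E
```

```text
t 9.05 rack xy mm [-105.6  -62.5] z 86.0 rel 0.04 F rack [-25.3  -0.8] 19.4 w -0.0 tz [-0.018  0.002 -1.   ]
t 9.3 rack xy mm [-105.7  -62.5] z 86.1 rel 0.04 F rack [-35.7  -2. ] 27.2 w -0.0 tz [-0.025  0.003 -1.   ]
t 10.3 rack xy mm [-214.3 -219.5] z 151.8 rel -0.11 F rack [-0.3 -0.7] -0.1 w 0.0 tz [ 0.002 -0.    -1.   ]
63 474 [-90.3 -88.   84.8  88.3]
21 494 [-90.8 -86.9  86.9  91.3]
-21 494 [-92.4 -89.7  85.   89.8]
-63 492 [-91.9 -88.9  85.8  89.6]
```

The tray is home: its front and back edges now match the other three, and force rose to 36 N with no motion. Next I'll lower beside the bar and sweep it.

```bash
python3 -m pendant '[0,0,0.5,0,0,0,-1, 0,0,0.5,0,0,0,-1, 0,0,0.5,0,0,0,-1, 0,0,0,0,0,0,-1, 0.2,0.19,0,0,0,0,-1, 0.2,0.19,0,0,0,0,-1, 0,0,0,0,0,0,-1]' >/dev/null; python3 st.py
python3 -m pendant '[0.127,0.258,0,0,0,0,-1, 0.127,0.258,0,0,0,0,-1, 0.127,0.258,0,0,0,0,-1, 0.127,0.258,0,0,0,0,-1, 0.031,0.287,0,0,0,0,-1, 0.031,0.287,0,0,0,0,-1, 0.031,0.287,0,0,0,0,-1, 0.031,0.287,0,0,0,0,-1]' >/dev/null; python3 st.py
```

```text
t 11.22 rack xy mm [-234.9 -197. ] z 77.0 rel 0.15 F rack [-1.  -0.6] 0.3 w -0.0 tz [ 0.001  0.002 -1.   ]
t 12.22 rack xy mm [-266.1  -88.7] z 76.3 rel 0.02 F rack [ 1.7 -1.3] -0.6 w 0.0 tz [ 0. -0. -1.]
```

Contact is steady and the sweep is on track, so I'll continue the arc.

```bash
python3 -m pendant '[-0.068,0.28,0,0,0,0,-1, -0.068,0.28,0,0,0,0,-1, -0.068,0.28,0,0,0,0,-1, -0.068,0.28,0,0,0,0,-1, -0.161,0.24,0,0,0,0,-1, -0.161,0.24,0,0,0,0,-1, -0.161,0.24,0,0,0,0,-1, -0.161,0.24,0,0,0,0,-1]' >/dev/null; python3 st.py
python3 -m pendant '[-0.233,0.17,0,0,0,0,-1, -0.233,0.17,0,0,0,0,-1, -0.233,0.17,0,0,0,0,-1, -0.233,0.17,0,0,0,0,-1, -0.25,0.06,0,0,0,0,-1, -0.25,0.06,0,0,0,0,-1, -0.2,0.04,0,0,0,0,-1, 0,0,0,0,0,0,-1]' >/dev/null; python3 st.py
```

```text
t 13.22 rack xy mm [-219.7   15.1] z 76.3 rel 0.01 F rack [-0.5 -1.7] -0.0 w 0.0 tz [ 0. -0. -1.]
t 14.22 rack xy mm [-137.7   56.2] z 76.4 rel -0.01 F rack [ 0.3 -0.1] -0.7 w 0.0 tz [ 0.001 -0.    -1.   ]
```

```bash
python3 -m pendant '[-0.1,0.02,0,0,0,0,-1, -0.1,0.02,0,0,0,0,-1, -0.1,0,0,0,0,0,-1, -0.08,0,0,0,0,0,-1, -0.06,0,0,0,0,0,-1, 0,0,0,0,0,0,-1]' >/dev/null; python3 st.py
python3 -m pendant '[-0.08,0,0,0,0,0,-1, 0,0,0,0,0,0,-1]' >/dev/null; python3 st.py
python3 -m pendant '[-0.08,0,0,0,0,0,-1, 0,0,0,0,0,0,-1]' >/dev/null; python3 st.py
```

```text
t 14.97 rack xy mm [-116.4   58.5] z 76.4 rel 0.02 F rack [ 0.6 -0.8] -0.4 w -0.0 tz [ 0.001  0.    -1.   ]
t 15.22 rack xy mm [-115.4   58.5] z 76.3 rel 0.04 F rack [-8.6 -1.1] 5.7 w 0.01 tz [-0.006  0.    -1.   ]
t 15.47 rack xy mm [-115.4   58.5] z 76.1 rel 0.07 F rack [-19.1  -1.9] 14.2 w -0.0 tz [-0.015 -0.    -1.   ]
```

The bar is on its stop: force rises to 19 N with no motion. I'll retract, go over to the keeper's outer (left) side and check with a picture.

```bash
python3 -m pendant '[0.3,0,0,0,0,0,-1, 0.5,0,0,0,0,0,-1, 0.5,0,-0.4,0,0,0,-1, 0,0,-0.6,0,0,0,-1, 0,0.3,-0.6,0,0,0,-1, -0.2,0.7,0,0,0,0,-1, -0.2,0.7,0,0,0,0,-1, -0.2,0.6,0,0,0,0,-1]' >/dev/null; python3 st.py
python3 - <<'E'
from h import *
t,d,P=cloud('top'); w,_,_=cloud('side')
save('pics/e.png',np.hstack([cv2.resize(t[110:270,160:310],(390,416),interpolation=cv2.INTER_CUBIC),cv2.resize(w[180:340,140:290],(390,416),interpolation=cv2.INTER_CUBIC)]))
E
```

```text
t 16.48 rack xy mm [-143.5  175.1] z 156.7 rel 0.06 F rack [ 0.1 -0.3] -0.1 w -0.0 tz [ 0.002  0.001 -1.   ]
```

View pics/e.png

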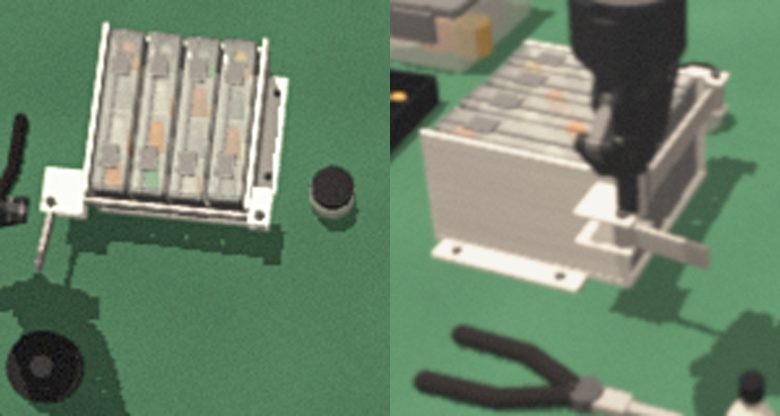

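The top view shows the bar across the fronts, from (262,215) to (88,203). The keeper is still open, from (51,203) to (39,270). The side view shows the fingers on the keeper's left side. I'll lower and sweep the keeper.

```bash
python3 -m pendant '[0.17,0,0.5,0,0,0,-1, 0,0,0.5,0,0,0,-1, 0,0,0.58,0,0,0,-1, 0,0,0,0,0,0,-1, 0,-0.17,0,0,0,0,-1, 0,-0.17,0,0,0,0,-1, 0,0,0,0,0,0,-1]' >/dev/null; python3 st.py
python3 -m pendant '[0.106,-0.26,0,0,0,0,-1, 0.106,-0.26,0,0,0,0,-1, -0.007,-0.2,0,0,0,0,-1, -0.007,-0.2,0,0,0,0,-1, -0.074,-0.186,0,0,0,0,-1, -0.074,-0.186,0,0,0,0,-1, -0.135,-0.15,0,0,0,0,-1, -0.135,-0.15,0,0,0,0,-1]' >/dev/null; python3 st.py
```

```text
t 17.45 rack xy mm [-151.3  155.1] z 78.6 rel -0.1 F rack [ 1.1 -0.5] 0.3 w -0.0 tz [ 0.002  0.001 -1.   ]
t 18.45 rack xy mm [-141.    76.4] z 77.2 rel 0.02 F rack [0.  1.7] -0.7 w -0.0 tz [-0. -0. -1.]
```

```bash
python3 -m pendant '[-0.1,-0.06,0,0,0,0,-1, -0.1,-0.06,0,0,0,0,-1, -0.1,-0.03,0,0,0,0,-1, -0.05,0,0,0,0,0,-1, 0,0,0,0,0,0,-1]' >/dev/null; python3 st.py
python3 -m pendant '[-0.08,0,0,0,0,0,-1, 0,0,0,0,0,0,-1]' >/dev/null; python3 st.py
```

```text
t 19.07 rack xy mm [-123.5   69.1] z 77.3 rel 0.01 F rack [0.2 0.1] -0.2 w 0.0 tz [ 0. -0. -1.]
t 19.32 rack xy mm [-122.5   69.2] z 77.1 rel 0.04 F rack [-7.9 -0.2] 5.8 w -0.0 tz [-0.006 -0.    -1.   ]
```

Keeper is at its end stop. I'll press slightly more, then retract and check.

```bash
python3 -m pendant '[-0.06,0,0,0,0,0,-1, 0,0,0,0,0,0,-1]' >/dev/null; python3 st.py
python3 -m pendant '[0.3,0,0,0,0,0,-1, 0.5,0,0,0,0,0,-1, 0.5,0,-0.4,0,0,0,-1, 0,0,-0.7,0,0,0,-1, 0.5,0.2,-0.5,0,0,0,-1, 0.4,0.2,0,0,0,0,-1, 0,0,0,0,0,0,-1, 0,0,0,0,0,0,-1]' >/dev/null; python3 st.py
python3 - <<'E'
from h import *
t,d,P=cloud('top'); w,_,_=cloud('side')
save('pics/f.png',np.hstack([cv2.resize(t[110:270,160:310],(390,416),interpolation=cv2.INTER_CUBIC),cv2.resize(w[180:340,140:290],(390,416),interpolation=cv2.INTER_CUBIC)]))
E
```

```text
t 19.57 rack xy mm [-122.3   69.2] z 77.0 rel 0.07 F rack [-15.3  -2.3] 11.0 w -0.0 tz [-0.012 -0.001 -1.   ]
t 20.57 rack xy mm [-226.2   88.9] z 157.3 rel 0.0 F rack [ 0.4 -0.2] 0.6 w 0.0 tz [ 0.001 -0.    -1.   ]
```

View pics/f.png

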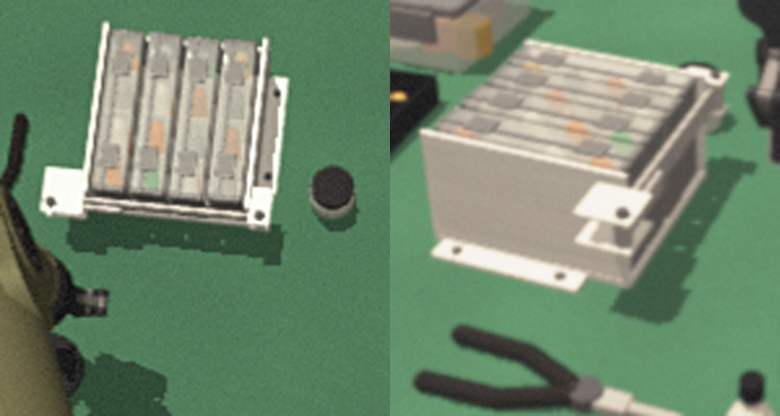

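The keeper lies closed along the front, from (51,203) to about (120,210) in the top view. The bar is home, all four trays are flush and the arm is clear.

```bash
python3 -c "from cell import *; print(close_job())"
```

```text
the job is handed in; nothing more can be done
None
```

I slid the tray home, swung the bar closed onto its stop, closed the keeper in front of its tip, and handed the job in at about 21 s; the hand-in returned no verdict, but the last pictures showed everything in place and the arm clear.

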